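# Set the wide nail-hopper gate to half

### The job

Two nail hoppers stand side by side on the bench, each with a sprung slide at its foot. On the wider hopper, push the slide's block in towards the hopper, past its catch, then let go so that it springs back and the stop pin holds it at the half position. Just push with the fingers; leave the narrower hopper's slide, and the tins and tools around, alone.

Things in the scene. Friction and masses are not known exactly. Their poses are not given: they have to be found in the camera images.
- wide: The wide hopper gate: fixed grey-and-steel unit, 260 mm long (x), 156 mm wide (y), 110 mm tall at the hopper. Origin: centre of its underside; its x axis points from the push block to the hopper at the rear. Base plate 14 mm thick over the whole length (x -130 to 130 mm). Hopper, x 25 to 130 mm, open on top. Guide rails (40 mm high) from x = -60 mm; a bridge 54 mm high with the stop pin at x = 0, the pin's black knob reaching 80 mm (10 mm higher when the pin is lifted).
- wide_push (a point): Centre of the front face of the wide gate's push block, 40 mm above the bench; moves with the slide. The flat upright face is 70 mm wide, from 16 to 60 mm above the bench, block 30 mm thick. Axes as the gate's: its x axis points into the block, the way to push. At the start the face is 5 mm behind the front edge of the base plate (gate x = -125 mm).
- wide_slide (a joint): Travel of the wide gate's slide, m: 0 sprung out (hopper opening uncovered), 0.035 half position where the stop pin holds it, 0.065 pushed fully home against its end stop. Spring force 3 N at 0, rising to 9.5 N at 0.065 (plus about 3 N more while the tooth lifts the pin, and drag of 15 N per m/s). The pin drops behind the tooth once the slide is past 0.036; let go from less than that and it springs back to 0, from anywhere beyond it comes back to 0.035 and stays.
- wide_pin (a joint): Sprung stop pin of the wide gate, m: 0 down, about 0.010 while the slide's tooth passes beneath it. Works by itself.
- narrow: The narrow hopper gate: fixed grey-and-steel unit, 260 mm long (x), 112 mm wide (y), 110 mm tall at the hopper. Origin: centre of its underside; its x axis points from the push block to the hopper at the rear. Base plate 14 mm thick over the whole length (x -130 to 130 mm). Hopper, x 25 to 130 mm, open on top. Guide rails (40 mm high) from x = -60 mm; a bridge 54 mm high with the stop pin at x = 0, the pin's black knob reaching 80 mm (10 mm higher when the pin is lifted).
- narrow_push (a point): Centre of the front face of the narrow gate's push block, 40 mm above the bench; moves with the slide. The flat upright face is 70 mm wide, from 16 to 60 mm above the bench, block 30 mm thick. Axes as the gate's: its x axis points into the block, the way to push. At the start the face is 5 mm behind the front edge of the base plate (gate x = -125 mm).
- narrow_slide (a joint): Travel of the narrow gate's slide, m: 0 sprung out (hopper opening uncovered), 0.035 half position where the stop pin holds it, 0.065 pushed fully home against its end stop. Spring force 3 N at 0, rising to 9.5 N at 0.065 (plus about 3 N more while the tooth lifts the pin, and drag of 15 N per m/s). The pin drops behind the tooth once the slide is past 0.036; let go from less than that and it springs back to 0, from anywhere beyond it comes back to 0.035 and stays.
- narrow_pin (a joint): Sprung stop pin of the narrow gate, m: 0 down, about 0.010 while the slide's tooth passes beneath it. Works by itself.
- tin: Loose bystander, to be left alone: open steel tin, 60 mm across, 70 mm tall; origin at the centre of its underside.
- jar: Loose bystander, to be left alone: closed glass jar, 56 mm across, 85 mm tall; origin at the centre of its underside.
- hammer: Loose bystander, to be left alone: hammer lying on the bench; origin within its length.
- screwdriver: Loose bystander, to be left alone: screwdriver lying on the bench; origin within its length.
- wrench: Loose bystander, to be left alone: wrench lying on the bench; origin within its length.
- pot: Loose bystander, to be left alone: small white plastic pot, 90 mm across, 75 mm tall; origin at the centre of its underside.
- offcut: Loose bystander, to be left alone: wood offcut 80 x 45 x 22 mm; origin at the centre of its underside.

How it is judged:
By the outcome, as a careful person would: the job done as asked, in the order asked, and still so for the second after the job is handed in, with the robot touching nothing.
It also fails if it takes over 34 s, if anything falls off the work surface, if the arm or the gripper's body presses on something with over 40 N, if the wrist force passes 120 N, or if a joint passes its speed limit or range.

### The arm

A 6-joint arm with a two-finger parallel gripper is mounted at the origin on the work surface. World frame = base frame: x ahead of the robot, y to its left, z up, the work surface at z = 0. Lengths are in m, angles in rad, forces in N, time in s.
With the tool pointing down it reaches from about 0.3 to 0.775 m from the base axis. Payload 14.6 kg.
Tool frame: the origin (TCP) lies midway between the tips of the shut fingers; the grasp point (between the pads) lies 19 mm behind it; z points along the fingers, x is the direction in which the jaws open and shut, and the axes are right-handed (so a half turn about z gives the same grasp; the last joint's range is limited). The gripper opens to 94 mm and grips with 3 to 60 N. Pads are 16 mm wide; open, the fingers measure 119 mm over their backs; the gripper's body (75 mm by 177 mm) begins 78 mm behind the grasp point.
Start: joints at [-1.401, 0.3, 1.521, -0, 1.321, -0.067], TCP at [0.129, -0.535, 0.205] pointing down, gripper open.
Joint ranges: [-3.03, 3.03], [-0.79, 2.21], [0.23, 2.52], [-1.04, 4.18], [0, 3.07], [-2.55, 2.55]. Speed limits (rad/s): [2.22, 2.22, 2.57, 3.14, 3.14, 3.14].

### API

Orientations are given as a unit quaternion [x, y, z, w].
In Python, from rig import r gives the robot as it stands.
- The arm moves only by the shell command python3 -m handwheel 'ROWS' [FORCE]. ROWS is JSON, a list of rows, each an object of numbers: "dx", "dy", "dz": the shift along the tool's x, y, z in units of 40 mm (1.0 is 40 mm); "wx", "wy", "wz": the turn, a rotation vector about the tool's x, y, z in units of 5 degrees (1.0 is 5 degrees); "grip": the closure, from 0 (fully open) to 1 (shut). A call has 1 to 8 rows; each row shifts and turns the pose as measured when the row begins, along the tool's axes as they then stand; what a row does not reach is not made up. A row lasts 1/8 s, in which the tool goes at most 62.5 mm and 10.7 degrees, less where a joint would pass 70% of its speed; a pose out of reach is approached as far as the arm can. A call is refused whole if a number of a shift passes 1 or a number of a turn 1, either way. A call with a gripper value outside its range is refused whole. The fingers move at their own pace and stop on an object; FORCE is the grip in N (left out, the last holds). Time passes only in rows, so rows that do not move let the fingers close. It gives the time, the measured TCP pose, the force and the opening at its end, in the units of the state.
- r.get_state(): the state, without advancing time (a new reading comes with each control period).
- r.grab_frame(name): name is "scene" or "top" or "wrist"; returns a dict with "img" (400x640x3 uint8, red, green, blue), "fx", "fy", "cx", "cy" (pixels), "rvec" (rotation vector, rad) and "tvec" (3), from world to camera coordinates, as OpenCV has them. Camera axes: x right, y down, z forward; pixel columns grow to the right and rows downward; lengths in m; the calibration is good to about 2 mm. The wrist camera is an equidistant fisheye: a pixel r from the principal point sees the ray r / f radians off the axis. A picture is of the moment at which its call begins. There is no depth.
- r.job_done(): hands the job in, once; it reports no verdict.
Trained networks look in a picture, given as the dict that the camera call returned (one of the last four; its "shot" number tells which), for a name from the list of things; names that differ only in an ending like _2 or _b are one class to them, and where a whole thing is asked for, a point or a joint stands for the part that bears it (a point fixed in the world has none). Each returns a list of dicts, best first, with "conf" (0 to 1); they miss things now and then, are a little off and sometimes report something else, mostly with a low value. They report only what shows in the picture. A call takes as long as a camera call.
- r.find_in(picture, query): "xy" ([column, row] in pixels, amid what is visible of it).
The state is a dict: "time": time; "qpos": joint angles; "qd": joint speeds; "joint_torque": joint torques, N m; "tool_pos": TCP position; "ee_rot": TCP orientation; "force": force on the tool from outside, world axes, zero at the start; "wrist_torque": the same for the moment, N m; "gripper_width": finger opening in m.
Only numpy, scipy, OpenCV 4.12 (cv2) and the standard library are available. Lean on these libraries where they do the work, as an engineer would, in place of code of your own. Each camera call takes 0.05 s, during which the arm holds its last target.

## Working session

There is one attempt and no reset: what is moved stays moved. The work goes in short steps, Python scripts to look and compute and a shell command to move; the robot and the scene stay as the last step left them, time stands still between calls to the robot, and variables do not carry over. Pictures are saved under pics/ and viewed, and the job is handed in when it is done.

```bash
mkdir -p pics; ls; cat > h.py <<'E'
import numpy as np, cv2
from rig import r
def P(c):
    R=cv2.Rodrigues(np.array(c["rvec"],float))[0]; return R,np.array(c["tvec"],float)
def ray(c,uv,z):
    R,t=P(c); d=np.array([(uv[0]-c["cx"])/c["fx"],(uv[1]-c["cy"])/c["fy"],1.])
    o=-R.T@t; d=R.T@d; return o+d*(z-o[2])/d[2]
def proj(c,X):
    R,t=P(c); p=R@np.array(X,float)+t; return [round(float(c["fx"]*p[0]/p[2]+c["cx"]),1),round(float(c["fy"]*p[1]/p[2]+c["cy"]),1)]
def save(c,n,img=None):
    cv2.imwrite("pics/"+n,cv2.cvtColor(c["img"] if img is None else img,cv2.COLOR_RGB2BGR))
E
python3 - <<'E'
from h import *
for n in ["top","scene"]:
    c=r.grab_frame(n); save(c,n+"0.png")
    for q in ["wide","narrow","wide_push","narrow_push","wide_pin","narrow_pin","tin","jar","hammer","pot","offcut"]:
        f=r.find_in(c,q); print(n,q,[([round(float(v)) for v in d["xy"]],round(d["conf"],2),np.round(ray(c,d["xy"],.04),3).tolist()) for d in f[:2]])
s=r.get_state(); print(s)
E
```

```text
pics
top wide [([249, 182], 0.59, [0.58, 0.222, 0.04]), ([387, 166], 0.58, [0.637, -0.173, 0.04])]
top narrow [([258, 152], 0.66, [0.67, 0.203, 0.04])]
top wide_push [([388, 192], 0.89, [0.56, -0.176, 0.04])]
top narrow_push [([252, 179], 0.58, [0.589, 0.215, 0.04])]
top wide_pin []
top narrow_pin [([251, 154], 0.4, [0.663, 0.221, 0.04]), ([323, 206], 0.24, [0.517, 0.009, 0.04])]
top tin [([325, 207], 0.9, [0.514, 0.004, 0.04])]
top jar [([320, 122], 0.97, [0.766, 0.026, 0.04])]
top hammer [([485, 187], 0.56, [0.583, -0.458, 0.04])]
top pot [([166, 269], 0.94, [0.329, 0.439, 0.04])]
top offcut [([220, 268], 0.66, [0.335, 0.291, 0.04]), ([443, 281], 0.54, [0.314, -0.329, 0.04])]
scene wide [([265, 262], 0.7, [0.642, -0.181, 0.04])]
scene narrow [([404, 234], 0.82, [0.675, 0.195, 0.04]), ([472, 173], 0.35, [0.549, 0.464, 0.04])]
scene wide_push [([260, 237], 0.97, [0.568, -0.176, 0.04])]
scene narrow_push [([153, 290], 0.62, [0.632, -0.467, 0.04]), ([406, 220], 0.16, [0.635, 0.217, 0.04])]
scene wide_pin [([263, 246], 0.54, [0.594, -0.175, 0.04])]
scene narrow_pin [([408, 218], 0.47, [
[... 464 characters left out ...]
ime': 1.2, 'qpos': array([-1.40063063e+00,  2.99884085e-01,  1.52095492e+00,  4.63083149e-06,
        1.32071905e+00, -6.66044295e-02]), 'qd': array([-1.14086176e-04, -4.31925740e-04,  2.90219854e-04, -8.11934549e-04,
        9.46604507e-04,  3.58822076e-05]), 'joint_torque': array([ 1.03103685e-04, -5.31664574e+01, -3.52915585e+01,  7.08505651e-02,
        2.13175704e-02, -2.01360183e-05]), 'tool_pos': array([ 0.12900695, -0.53466062,  0.20547341]), 'ee_rot': array([ 7.85672636e-01, -6.18642472e-01,  1.43514728e-05,  9.91681533e-06]), 'force': array([-0.40427076, -0.81484092, -0.28869495]), 'wrist_torque': array([ 0.03002801, -0.03876094,  0.00470333]), 'gripper_width': 0.09400238691821201}
```

View pics/top0.png

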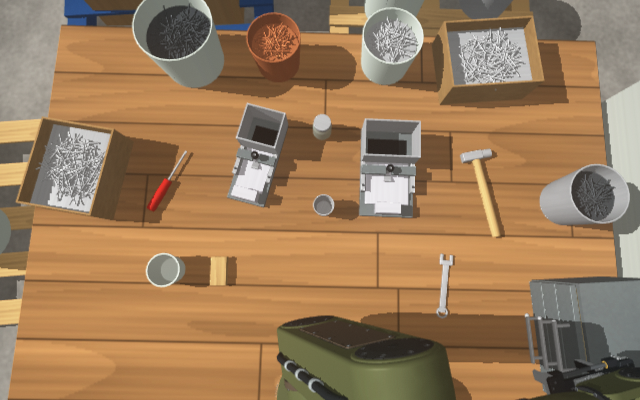

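View pics/scene0.png

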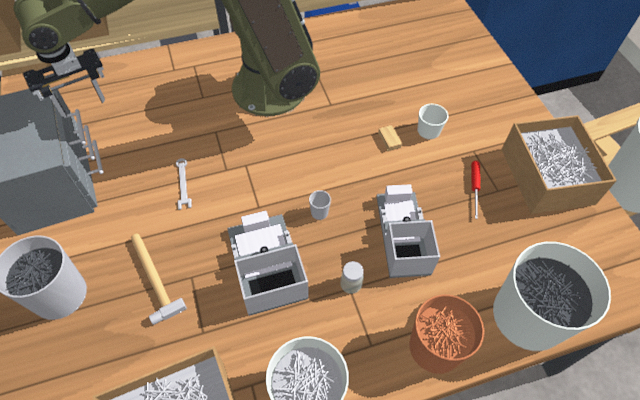

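The top picture shows the wide hopper at about (390,168), with its push block facing the robot at about (385,205). The narrow one is at (258,155), the tin at (323,205) and the wrench at (445,285). I'll zoom in on the wide gate.

```bash
python3 - <<'E'
from h import *
c=r.grab_frame("top"); i=cv2.resize(c["img"][105:230,340:440],None,fx=6,fy=6,interpolation=cv2.INTER_CUBIC)[:600*1+150]; i=cv2.resize(i,(480,600)); save(c,"t1.png",i)
c=r.grab_frame("scene"); i=cv2.resize(c["img"][200:320,215:320],None,fx=5,fy=5,interpolation=cv2.INTER_CUBIC); save(c,"s1.png",i)
E
```

```text
(no output)
```

View pics/t1.png

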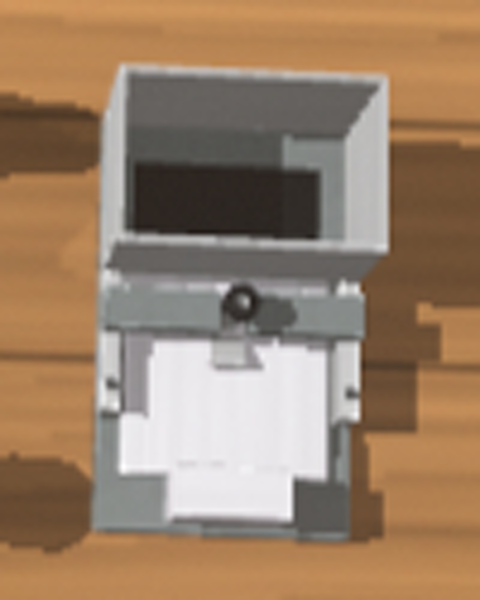

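View pics/s1.png

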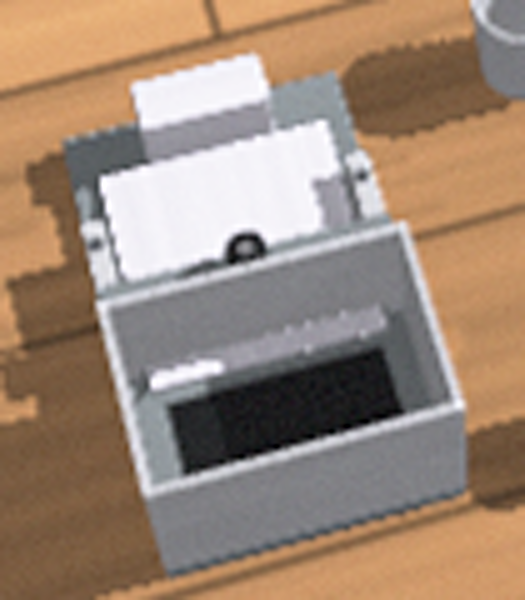

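```bash
python3 - <<'E'
from h import *
from scipy.optimize import least_squares
ct=r.grab_frame("top"); cs=r.grab_frame("scene")
T=[((94,529),(-.13,.078,.014)),((348,540),(-.13,-.078,.014)),((166,520),(-.125,.035,.06)),((292,522),(-.125,-.035,.06)),((241,300),(0,0,.074))]
S=[((64,140),(-.13,-.078,.014)),((335,74),(-.13,.078,.014)),((132,88),(-.125,-.035,.06)),((258,55),(-.125,.035,.06)),((145,127),(-.095,-.035,.06)),((268,95),(-.095,.035,.06))]
O=[(ct,(340+u/4.8,105+v/4.8),X) for (u,v),X in T]+[(cs,(215+u/5,200+v/5),X) for (u,v),X in S]
def W(p,X): 
    a=p[2]; return [p[0]+np.cos(a)*X[0]-np.sin(a)*X[1],p[1]+np.sin(a)*X[0]+np.cos(a)*X[1],X[2]]
f=lambda p:np.concatenate([np.array(proj(c,W(p,X)))-uv for c,uv,X in O])
s=least_squares(f,[.62,-.176,0]); print(s.x,np.round(s.fun.reshape(-1,2),1).tolist()); p=s.x
print("push",W(p,(-.125,0,.04)),"yawdeg",np.degrees(p[2]))
print("hopper",W(p,(.0775,0,.1)))
E
```

```text
[ 0.62  -0.176  0.   ] [[0.2, 1.8], [0.8, 0.8], [2.1, 0.5], [0.9, 0.7], [-0.3, 1.9], [-1.9, -2.2], [-1.3, -3.6], [-1.8, -3.1], [-1.7, -3.2], [-1.8, -1.7], [-0.8, -2.2]]
push [np.float64(0.495), np.float64(-0.176), 0.04] yawdeg 0.0
hopper [np.float64(0.6975), np.float64(-0.176), 0.1]
```

```bash
sed -i 's/return \[round(float(\(.*\)),1),round(float(\(.*\)),1)\]/return [float(\1),float(\2)]/' h.py; tail -6 h.py; python3 - <<'E'
from h import *
from scipy.optimize import least_squares
ct=r.grab_frame("top"); cs=r.grab_frame("scene")
T=[((94,529),(-.13,.078,.014)),((348,540),(-.13,-.078,.014)),((166,520),(-.125,.035,.06)),((292,522),(-.125,-.035,.06)),((241,300),(0,0,.074))]
S=[((64,140),(-.13,-.078,.014)),((335,74),(-.13,.078,.014)),((132,88),(-.125,-.035,.06)),((258,55),(-.125,.035,.06)),((145,127),(-.095,-.035,.06)),((268,95),(-.095,.035,.06))]
O=[(ct,(340+u/4.8,105+v/4.8),X) for (u,v),X in T]+[(cs,(215+u/5,200+v/5),X) for (u,v),X in S]
def W(p,X): 
    a=p[2]; return [p[0]+np.cos(a)*X[0]-np.sin(a)*X[1],p[1]+np.sin(a)*X[0]+np.cos(a)*X[1],X[2]]
f=lambda p:np.concatenate([np.array(proj(c,W(p,X)))-uv for c,uv,X in O])
s=least_squares(f,[.62,-.176,0]); print(s.x,np.round(s.fun.reshape(-1,2),1).tolist()); p=s.x
print("push",W(p,(-.125,0,.04)),"yawdeg",np.degrees(p[2]))
print("home",W(p,(-.06,0,.04)))
from scipy.spatial.transform import Rotation as Ro
print(Ro.from_quat(r.get_state()["ee_rot"]).as_matrix().round(3))
w=r.find_in(ct,"wrench"); print([ray(ct,d["xy"],.01).round(3) for d in w])
print(ray(ct,(447,255),.01),ray(ct,(442,318),.01), ray(ct,(530,280),.15))
E
```

```text
R,t=P(c); d=np.array([(uv[0]-c["cx"])/c["fx"],(uv[1]-c["cy"])/c["fy"],1.])
    o=-R.T@t; d=R.T@d; return o+d*(z-o[2])/d[2]
def proj(c,X):
    R,t=P(c); p=R@np.array(X,float)+t; return [float(c["fx"]*p[0]/p[2]+c["cx"]),float(c["fy"]*p[1]/p[2]+c["cy"])]
def save(c,n,img=None):
    cv2.imwrite("pics/"+n,cv2.cvtColor(c["img"] if img is None else img,cv2.COLOR_RGB2BGR))
[ 0.62617415 -0.17611487 -0.01938797] [[-0.6, -0.9], [-0.0, -0.8], [1.3, -2.0], [0.0, -1.3], [-0.2, -0.3], [-0.6, -1.0], [0.2, -1.6], [-0.4, -1.6], [-0.2, -1.3], [-0.6, -0.2], [0.5, -0.2]]
push [np.float64(0.5011976464808694), np.float64(-0.17369152326168505), 0.04] yawdeg -1.110849139730041
home [np.float64(0.5661854303223903), np.float64(-0.17495166268561782), 0.04]
[[ 0.235 -0.972 -0.   ]
 [-0.972 -0.235 -0.   ]
 [ 0.     0.    -1.   ]]
[array([ 0.312, -0.341,  0.01 ]), array([ 0.561, -0.188,  0.01 ])]
[ 0.38660561 -0.35097883  0.01      ] [ 0.21108149 -0.33221889  0.01      ] [ 0.32529961 -0.51672517  0.15      ]
```

The push face is at about (0.501, -0.174) and the gate's yaw is -1.1°. I'll move sideways first, turn so the jaws lie across the face, and shut the fingers.

```bash
python3 -m handwheel '[{"dx":-1,"grip":1},{"dx":-1,"wz":1,"grip":1},{"dx":-1,"wz":1,"grip":1},{"dx":-1,"wz":0.95,"grip":1},{"dx":-1,"dy":-0.9,"grip":1},{"dx":-1,"dy":-0.9,"grip":1},{"dx":-1,"dy":-0.9,"grip":1},{"dy":-0.9,"grip":1}]' 10
```

```text
invalid input
```

```bash
python3 -m handwheel '[{"dx":-1.0,"dy":0,"dz":0,"wx":0,"wy":0,"wz":0,"grip":1.0}]' 10; python3 -c "
from rig import r
s=r.get_state();print(s['time'],s['tool_pos'])"
```

```text
time: 1.68
tool_pos: [0.1196, -0.496, 0.2048]
ee_rot: [0.786, -0.619, -0.0, -0.0]
force: [0.6, 0.5, 0.3]
gripper_width: 0.087
1.675 [ 0.11964946 -0.49604497  0.2047718 ]
```

All the keys have to be in every row.

```bash
python3 -m handwheel '[{"dx":-1,"dy":0,"dz":0,"wx":0,"wy":0,"wz":1,"grip":1},{"dx":-1,"dy":0,"dz":0,"wx":0,"wy":0,"wz":1,"grip":1},{"dx":-1,"dy":0,"dz":0,"wx":0,"wy":0,"wz":0.95,"grip":1},{"dx":-1,"dy":-0.9,"dz":0,"wx":0,"wy":0,"wz":0,"grip":1},{"dx":-1,"dy":-0.9,"dz":0,"wx":0,"wy":0,"wz":0,"grip":1},{"dx":-1,"dy":-0.9,"dz":0,"wx":0,"wy":0,"wz":0,"grip":1},{"dx":-1,"dy":-0.9,"dz":0,"wx":0,"wy":0,"wz":0,"grip":1},{"dx":0,"dy":-0.9,"dz":0,"wx":0,"wy":0,"wz":0,"grip":1}]' 10
```

```text
time: 2.68
tool_pos: [0.289, -0.2136, 0.2061]
ee_rot: [-0.695, 0.719, -0.003, -0.0]
force: [-0.5, -1.0, 0.1]
gripper_width: 0.0074
```

```bash
python3 -m handwheel '[{"dx":-0.5,"dy":-1,"dz":0,"wx":0,"wy":0,"wz":-0.17,"grip":1},{"dx":-0.5,"dy":-1,"dz":0,"wx":0,"wy":0,"wz":0,"grip":1},{"dx":0,"dy":-1,"dz":0.5,"wx":0,"wy":0,"wz":0,"grip":1},{"dx":0,"dy":-0.7,"dz":1,"wx":0,"wy":0,"wz":0,"grip":1},{"dx":0,"dy":0,"dz":1,"wx":0,"wy":0,"wz":0,"grip":1},{"dx":0,"dy":0,"dz":1,"wx":0,"wy":0,"wz":0,"grip":1},{"dx":0,"dy":0,"dz":0.5,"wx":0,"wy":0,"wz":0,"grip":1},{"dx":0,"dy":0,"dz":0,"wx":0,"wy":0,"wz":0,"grip":1}]' 10
python3 - <<'E'
from h import *
c=r.grab_frame("scene"); i=cv2.resize(c["img"][130:290,160:340],None,fx=3.5,fy=3.5,interpolation=cv2.INTER_CUBIC); save(c,"s2.png",i)
E
```

```text
time: 3.68
tool_pos: [0.447, -0.1749, 0.0428]
ee_rot: [-0.702, 0.712, -0.005, 0.0]
force: [1.2, -0.2, 0.9]
gripper_width: 0.0002
```

View pics/s2.png

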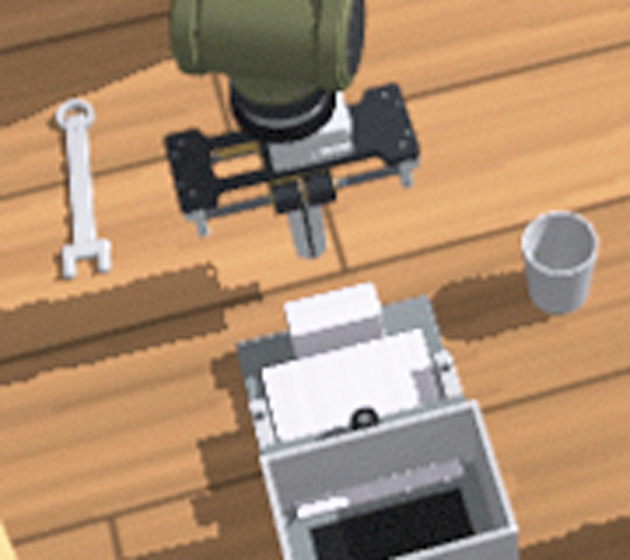

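The shut fingers are in front of the block and centred on it, with a gap of about 45 mm. Next I'll push in short steps and watch the force.

```bash
python3 -m handwheel '[{"dx":0,"dy":-0.5,"dz":0.12,"wx":0,"wy":0,"wz":0,"grip":1},{"dx":0,"dy":-0.4,"dz":0,"wx":0,"wy":0,"wz":0,"grip":1},{"dx":0,"dy":-0.4,"dz":0,"wx":0,"wy":0,"wz":0,"grip":1},{"dx":0,"dy":0,"dz":0,"wx":0,"wy":0,"wz":0,"grip":1}]' 10; python3 -m handwheel '[{"dx":0,"dy":-0.4,"dz":0,"wx":0,"wy":0,"wz":0,"grip":1},{"dx":0,"dy":0,"dz":0,"wx":0,"wy":0,"wz":0,"grip":1}]'
```

```text
time: 4.22
tool_pos: [0.501, -0.1766, 0.0436]
ee_rot: [-0.702, 0.712, -0.006, 0.001]
force: [-5.8, -0.5, -4.4]
gripper_width: 0.0003
time: 4.47
tool_pos: [0.5147, -0.1768, 0.0441]
ee_rot: [-0.702, 0.712, -0.005, -0.001]
force: [-4.1, -1.1, -0.1]
gripper_width: 0.0004
```

```bash
python3 -m handwheel '[{"dx":0,"dy":-0.4,"dz":0.08,"wx":0,"wy":0,"wz":0,"grip":1},{"dx":0,"dy":0,"dz":0,"wx":0,"wy":0,"wz":0,"grip":1}]'; python3 -m handwheel '[{"dx":0,"dy":-0.35,"dz":0.08,"wx":0,"wy":0,"wz":0,"grip":1},{"dx":0,"dy":0,"dz":0,"wx":0,"wy":0,"wz":0,"grip":1}]'
python3 - <<'E'
from h import *
c=r.grab_frame("scene"); i=cv2.resize(c["img"][180:320,200:340],None,fx=4,fy=4,interpolation=cv2.INTER_CUBIC); save(c,"s3.png",i)
E
```

```text
time: 4.72
tool_pos: [0.5288, -0.1773, 0.0421]
ee_rot: [-0.702, 0.713, -0.004, -0.001]
force: [-7.2, -1.2, -4.6]
gripper_width: 0.0003
time: 4.97
tool_pos: [0.5404, -0.1777, 0.0397]
ee_rot: [-0.702, 0.713, -0.003, -0.002]
force: [-7.7, -0.5, -6.2]
gripper_width: 0.0007
```

View pics/s3.png

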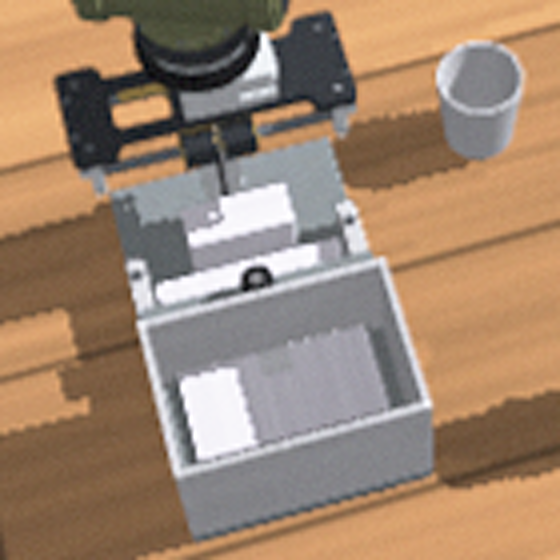

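The picture shows the block pushed well in, with its top at about (243,212). A force of about 8 N fits a travel of about 0.048 m. I'll add a few mm for margin, then retreat.

```bash
python3 -m handwheel '[{"dx":0,"dy":-0.2,"dz":0,"wx":0,"wy":0,"wz":0,"grip":1},{"dx":0,"dy":0,"dz":0,"wx":0,"wy":0,"wz":0,"grip":1}]'; python3 -m handwheel '[{"dx":0,"dy":0.3,"dz":0,"wx":0,"wy":0,"wz":0,"grip":1},{"dx":0,"dy":0.4,"dz":0,"wx":0,"wy":0,"wz":0,"grip":1},{"dx":0,"dy":0.6,"dz":0,"wx":0,"wy":0,"wz":0,"grip":1},{"dx":0,"dy":1,"dz":0,"wx":0,"wy":0,"wz":0,"grip":1},{"dx":0,"dy":1,"dz":-0.5,"wx":0,"wy":0,"wz":0,"grip":1},{"dx":0,"dy":0.5,"dz":-1,"wx":0,"wy":0,"wz":0,"grip":1},{"dx":0,"dy":0,"dz":-1,"wx":0,"wy":0,"wz":0,"grip":1},{"dx":0,"dy":0,"dz":0,"wx":0,"wy":0,"wz":0,"grip":1}]'
python3 - <<'E'
from h import *
c=r.grab_frame("scene"); i=cv2.resize(c["img"][180:320,200:340],None,fx=4,fy=4,interpolation=cv2.INTER_CUBIC); save(c,"s4.png",i)
c=r.grab_frame("top"); save(c,"t4.png")
E
```

```text
time: 5.28
tool_pos: [0.5445, -0.1778, 0.0398]
ee_rot: [-0.701, 0.713, -0.001, -0.003]
force: [-8.7, -0.7, -0.3]
gripper_width: 0.0005
time: 6.28
tool_pos: [0.3831, -0.1746, 0.1464]
ee_rot: [-0.701, 0.713, -0.009, 0.0]
force: [-0.1, -0.4, -0.2]
gripper_width: 0.0007
```

View pics/s4.png

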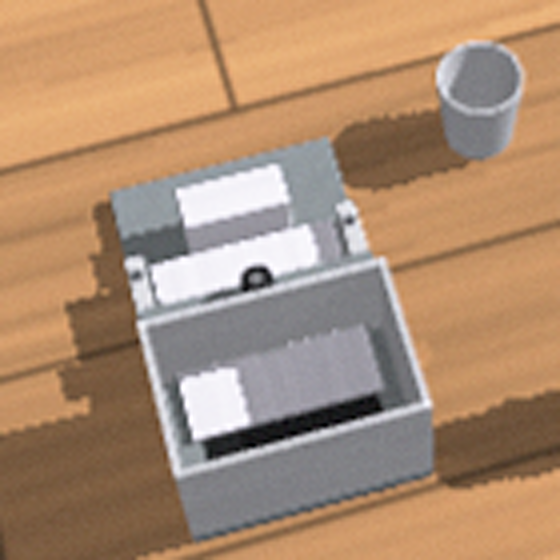

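View pics/t4.png

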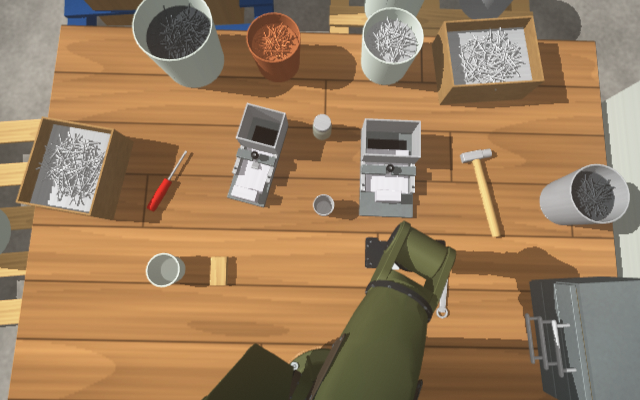

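The slide is held partway and the opening is half covered. Nothing else has shifted. I'll put a number on the travel and hand in.

```bash
python3 - <<'E'
from h import *
c=r.grab_frame("scene")
a=ray(c,(215+132/5,200+88/5),.06);b=ray(c,(215+258/5,200+55/5),.06)
a2=ray(c,(200+176/4,180+190/4),.06);b2=ray(c,(200+284/4,180+165/4),.06)
print(a2-a,b2-b); s=r.get_state(); print(s["time"],s["tool_pos"],s["force"]); r.job_done()
E
```

```text
[ 0.03190662 -0.00054963  0.        ] [0.03469212 0.00288778 0.        ]
6.425 [ 0.3820893  -0.17374837  0.14298865] [ 0.27805165 -0.25333296 -0.83708863]
the job is handed in; nothing more can be done
```

The wide hopper's slide is now held at its half position, and the job is handed in at about 6.4 s of the 34 s allowed. I pushed its block with the shut fingers until the spring force reached about 8.7 N, roughly 0.05 m of travel, then backed off and lifted clear.

- **Slide position:** comparing the scene pictures before and after, the block's front corners moved 32 and 35 mm, which fits the 35 mm half position within the picture's accuracy. The hopper opening is half covered.
- **Bystanders:** the narrow hopper, tin, jar, hammer, screwdriver, pot and offcut look unmoved in the last top picture. The wrench is partly hidden by the arm in that picture, but the tool never went near it.
- **Forces:** the largest force I read at the end of any move was about 9.9 N. The robot was touching nothing when I handed in.
- **Problems:** the first move call was refused because its rows did not list every key; nothing moved. The networks gave some wrong matches at low or middling confidence, so I found the gate's pose by fitting its known corners in both pictures instead. That fit left errors of up to about 2 pixels.

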